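# Gauge the thickness of a sawn stone bar

### The arm

A 6-joint arm with a two-finger parallel gripper is mounted at the origin on a cart in front of the work surface, level with it; the furniture and walls round the work are solid. World frame = base frame: x ahead of the robot, y to its left, z up, the work surface at z = 0. Lengths are in mm, angles in rad, forces in N, time in s.
With the tool pointing down it reaches from about 350 to 975 mm from the base axis. Payload 7.1 kg.
Tool frame: the origin (TCP) lies on the front face of the gripper's body, between the roots of the fingers; the fingertips stand 80 mm ahead of it and the grasp point (between the pads) lies 61 mm ahead of it; z points along the fingers, y is the line along which they close (so a half turn about z gives the same grasp; the last joint's range is limited). The gripper opens to 88 mm and grips with 3 to 60 N. Pads are 20 mm wide; open, the fingers measure 115 mm over their backs; the gripper's body (75 mm by 178 mm) begins 61 mm behind the grasp point.
Start: joints at [-1.23, 0.423, 1.63, -0, 1.089, -0.019], TCP at [220.071, -584.957, 302.675] pointing down, gripper open.
Joint ranges: [-3, 3], [-0.9, 2.11], [0.09, 2.58], [-1.31, 4.45], [0.11, 2.69], [-2.54, 2.54]. Speed limits (rad/s): [2.39, 2.39, 3.01, 3.14, 3.14, 3.14].

### API

Orientations are given as a rotation vector (axis times angle).
In Python, from workcell import readout, vision, close_job gives the robot as it stands.
- The arm moves only by the tool servo_tool, never from a script. Its argument "plan" is a list that holds one entry, the list of rows, each a list of 7 numbers: the gripper command: -1 is fully open, 1 is shut, values between are in proportion, then the shift along the world's x, y, z in units of 40 mm (1.0 is 40 mm), then the turn, a rotation vector about the world's x, y, z in units of 5 degrees (1.0 is 5 degrees). A call has 1 to 5 rows; each row shifts and turns the commanded pose from where the row before left it; what a row does not reach is not made up. A row lasts 1/12 s, in which the tool goes at most 41.7 mm and 7.16 degrees, less where a joint would pass 70% of its speed; a pose out of reach is approached as far as the arm can. A call is refused whole if a number of a shift passes 1 or a number of a turn 1, either way. A call with a gripper value outside its range is refused whole. The fingers move at their own pace and stop on an object; the grip force is fixed at half the most. Time passes only in rows, so rows that do not move let the fingers close. It gives the time, the measured TCP pose, the force, the opening and the grip force at its end, in the units of the state.
- readout.get_obs(): the state, without advancing time (a new reading comes with each control period).
- vision.get_image(name): name is "scene" or "top"; returns the picture (384x512x3 uint8, red, green, blue); there is no depth.
- vision.camera_params(name): a dict with "fx", "fy", "cx", "cy" (pixels), "rvec" (rotation vector, rad) and "tvec" (3), from world to camera coordinates, as OpenCV has them. Camera axes: x right, y down, z forward; pixel columns grow to the right and rows downward; lengths in mm; the calibration is good to about 2 mm. A picture is of the moment at which its call begins. camera_params takes no time and is no camera call.
- close_job(): hands the job in; it is judged then, once.
The state is a dict: "t": time; "qpos": joint angles; "qvel": joint speeds; "joint_torque": joint torques, N m; "ee_pos": TCP position; "orientation": TCP orientation; "ft_force": force on the tool from outside, world axes, zero at the start; "moment": the same for the moment, N m; "width": finger opening in mm; "grasp_force": force on a finger pad.
Only numpy, scipy, OpenCV 4.12 (cv2) and the standard library are available. Lean on these libraries where they do the work, as an engineer would, in place of code of your own. Each camera call takes 0.05 s, during which the arm holds its last target. There are 200 camera calls.

### The job

Slide the thick sawn stone bar across the grey plate until its long side lies flush against the low side rail and its far end touches the end stop under the thickness gauge. Then press the gauge's carriage down by its black thumb pad until the foot rests on the bar with its spring pushed in about half of its travel, and let go so that the gauge stays there. Leave the thin stone strip, the brass weight and the rock on the plate where they are.

Things in the scene. Friction and masses are not known exactly. Their poses are not given: they have to be found in the camera images.
- plate: Fixed light grey surface plate 340 (x) x 360 (y) x 20 mm high on the worktop; origin at the centre of its underside, its top at z = +20 mm. Its x runs away from the robot, within 0.2 rad; y to the left. Offsets below are in this frame. With the bar against rail and stop, the bar's centre is at x = +25, y = -110 mm and its length lies along x.
- rail_face (a point): Upper edge, at mid length, of the inner face of the side rail, a straight steel bar fixed on the plate's right part: 8 mm high above the plate's top, 10 mm thick, running along plate x from -150 to +97 mm. The inner face looks to +y and is at plate y = -130 mm.
- stop_face (a point): Upper edge, at mid width, of the face of the end stop, a steel block 14 mm high above the plate's top and 50 mm wide in y. The face looks to -x and is at plate x = +85, y = -110 mm.
- column_top (a point): Top centre of the gauge's upright square steel column (22 x 26 mm thick, cap 30 mm) behind the end stop, at plate x = +125, y = -110 mm, 173 mm above the plate's underside. The carriage slides on it.
- bar: The thick sawn grey stone bar, 120 (its x) x 40 (y) x 28 mm high, about 0.3 kg, loose on the plate; origin at the centre of its underside. It starts on the +y side of its final place and nearer the robot, up to 0.3 rad askew.
- strip: Thin sawn stone strip of the same stone and outline, 120 x 40 x 12 mm high, loose on the plate, farthest to +y; origin at the centre of its underside. To be left alone.
- weight: Brass knobbed weight, 32 mm across, 34 mm high, loose on the plate's far part; origin under its centre. To be left alone.
- rock: Grey rough rock, about 38 x 49 x 26 mm, loose on the plate's far left part; origin under its centre. To be left alone.
- carriage (a joint): Grey gauge carriage that slides on the column; metres moved down from its top position, 0 to 0.070; starts between 0 and 0.025. It stays by friction wherever it is left; moving it takes about 4 N, and about 7 N once the foot's spring is being pushed in.
- pad_top (a point): Centre of the flat top of the carriage's black round thumb pad, 36 mm across, straight above the foot. It is 151 mm above the plate's underside at carriage = 0 and goes down with the carriage. It lies at plate x = +45, y = -110 mm. Below the pad is a 32 mm round housing, its underside 36 mm below the pad top, and a 20 mm wide arm back to the column.
- foot (a joint): Sprung foot under the carriage; metres it is pushed up into the carriage, 0 (hanging free) to 0.012 (spring fully in). 300 N/m with 0.6 N preload. The free gap between the top of the foot disc and the carriage housing is 14 mm at 0.
- foot_face (a point): Centre of the underside of the round steel foot disc (24 mm across, 6 mm thick). Its height above the plate's top is 75 mm - carriage + foot; so with the 28 mm bar under it the foot touches at carriage = 0.047 and is half in at carriage = 0.053.
There are look-alikes about, which are no part of the job. Of the things that look like the bar, the larger one is meant.

How it is judged:
By the outcome, as a careful person would: the job done as asked, in the order asked, and still so for the second after the job is handed in, with the robot touching nothing.
It also fails if it takes over 54 s, if anything falls off the work surface, if the arm or the gripper's body presses on something with over 40 N, if the wrist force passes 120 N, or if a joint passes its speed limit or range.

## Working session

There is one attempt and no reset: what is moved stays moved. The work goes in short steps, Python scripts to look and compute and a tool call to move; the robot and the scene stay as the last step left them, time stands still between calls to the robot, and variables do not carry over. Pictures are saved under pics/ and viewed, at most 10 in all, crops included, and the job is handed in when it is done.

Besides the shell and the picture viewer there is one more tool, called after "Emit:" as name(argument=value, ...) on one line, values as JSON. servo_tool: Moves the arm, as the interface text tells. Its arguments: {"type":"object","properties":{"plan":{"type":"array"}},"required":["plan"]}

```bash
mkdir -p pics; cat > h.py <<'E'
import numpy as np, cv2
from workcell import readout, vision, close_job
def snap(n,f):
    im=vision.get_image(n); cv2.imwrite('pics/'+f,im[:,:,::-1]); return im
def cam(n):
    p=vision.camera_params(n); K=np.array([[p['fx'],0,p['cx']],[0,p['fy'],p['cy']],[0,0,1.]])
    R=cv2.Rodrigues(np.array(p['rvec'],float))[0]; return K,R,np.array(p['tvec'],float).ravel()
def ray(n,uv,z):
    K,R,t=cam(n); c=-R.T@t; out=[]
    for u,v in np.atleast_2d(uv):
        d=R.T@np.linalg.solve(K,[u,v,1.]); out.append(c+d*(z-c[2])/d[2])
    return np.array(out)
def proj(n,P):
    K,R,t=cam(n); q=(np.atleast_2d(P)@R.T+t)@K.T; return q[:,:2]/q[:,2:]
E
python3 - <<'E'
from h import *
a=snap('top','t0.png'); b=snap('scene','s0.png')
cv2.imwrite('pics/a0.png',cv2.resize(np.vstack([a,b])[:,:,::-1],None,fx=.78,fy=.78))
for n in('top','scene'):
    K,R,t=cam(n); print(n,K[0,0],(-R.T@t).round(),R[2].round(2))
print(readout.get_obs())
E
```

```text
top 461.2902710117099 [ 431.  157. 1181.] [ 0.19 -0.01 -0.98]
scene 450.7386635484544 [ 277. -393.  864.] [ 0.34  0.57 -0.75]
{'t': 0.1, 'qpos': array([-1.22998875e+00,  4.23783180e-01,  1.63055280e+00, -3.74970970e-05,
        1.08860979e+00, -1.89928051e-02]), 'qvel': array([-6.51938446e-04, -2.26839038e-03, -1.65506187e-03, -7.61189680e-06,
        1.63136146e-03, -1.99880991e-03]), 'joint_torque': array([ 1.77076640e-05, -5.45610130e+01, -2.74324358e+01,  6.44604745e-02,
        1.89116865e-02, -1.92959504e-05]), 'ee_pos': array([ 219.95323762, -584.62600037,  301.99152468]), 'orientation': array([-3.08957848e+00, -5.61918356e-01,  3.91855700e-04]), 'ft_force': array([ 0.05100913, -0.32714659,  0.22078374]), 'moment': array([-0.0484342 ,  0.002406  , -0.06382824]), 'grasp_force': 0.0, 'width': 87.82023716102815}
```

View pics/t0.png

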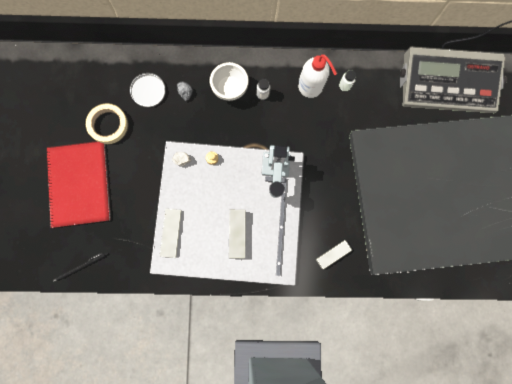

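View pics/s0.png

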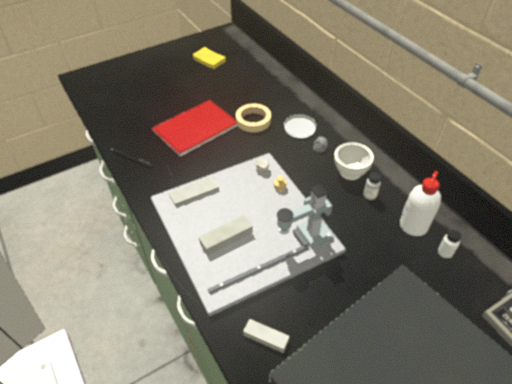

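Top view: plate corners are near (165,143), (303,153), (296,284) and (151,275). There are three bar-like things: the thick bar at (237,233), the thin strip at (171,233), and a small white block off the plate at (334,254). The bar at (237,233) is the one meant, because it is on the plate, nearest the rail and casts the tall side. I'll confirm this in a crop and measure.

```bash
python3 - <<'E'
from h import *
a=cv2.imread('pics/t0.png'); 
cv2.imwrite('pics/c0.png',cv2.resize(a[135:290,145:310],None,fx=3.6,fy=3.6,interpolation=cv2.INTER_CUBIC))
# plate: bright mask; fit outline
g=cv2.cvtColor(a,cv2.COLOR_BGR2GRAY); m=(g>110).astype(np.uint8); m[:, :140]=0;m[:,312:]=0;m[:138]=0;m[290:]=0
cs=max(cv2.findContours(m,0,1)[0],key=cv2.contourArea)
r=cv2.minAreaRect(cs); W=ray('top',cv2.boxPoints(r),20)[:,:2]; print(W.round(1)); 
print('sides',[np.linalg.norm(W[i]-W[i-1]).round(1) for i in range(4)],'c',W.mean(0).round(1))
lab=cv2.cvtColor(a,cv2.COLOR_BGR2HSV)
for u,v in[(237,233),(237,215),(245,233),(230,233),(171,233),(200,233),(334,254),(260,233)]: print((u,v),a[v,u],lab[v,u])
E
```

```text
[[435.2 383.6]
 [788.7 374.2]
 [764.   -6.7]
 [411.7  24.3]]
sides [np.float64(360.1), np.float64(353.6), np.float64(381.7), np.float64(353.6)] c [599.9 193.8]
(237, 233) [202 218 220] [ 27  21 220]
(237, 215) [218 229 231] [ 25  14 231]
(245, 233) [153 160 163] [ 21  16 163]
(230, 233) [222 233 235] [ 25  14 235]
(171, 233) [229 239 241] [ 25  13 241]
(200, 233) [241 242 244] [ 10   3 244]
(334, 254) [234 243 245] [ 25  11 245]
(260, 233) [234 236 238] [ 15   4 238]
```

View pics/c0.png

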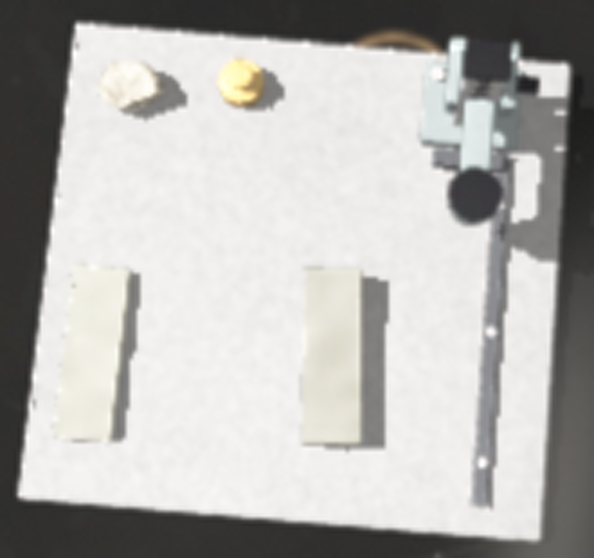

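Crop: the bar at crop (332,355) has the wide shadow, so it is the thick one; the strip is at (95,355) with a thin shadow. The rail runs from (483,505) to (500,160), and the pad is at (475,195). Now for accurate corners.

```bash
cat >> h.py <<'E'
def plate(a):
    g=cv2.cvtColor(a,cv2.COLOR_BGR2GRAY); m=(g>125).astype(np.uint8); m[:, :140]=0;m[:,312:]=0;m[:138]=0;m[290:]=0
    h=cv2.convexHull(max(cv2.findContours(m,0,1)[0],key=cv2.contourArea))
    q=cv2.approxPolyDP(h,8,True)[:,0]; return ray('top',q,20)[:,:2],q
def barpix(a,box=(205,190,300,275)):
    f=cv2.medianBlur(a,3).astype(int); s=f[:,:,2]-f[:,:,0]
    m=((s>8)&(f[:,:,2]>180)).astype(np.uint8); x0,y0,x1,y1=box; k=np.zeros_like(m); k[y0:y1,x0:x1]=m[y0:y1,x0:x1]
    c=max(cv2.findContours(k,0,1)[0],key=cv2.contourArea); return c
def barpose(a,box=(205,190,300,275)):
    c=barpix(a,box); W=ray('top',c[:,0],48)[:,:2].astype(np.float32)
    r=cv2.minAreaRect(W); B=cv2.boxPoints(r); return np.array(r[0]),r[1],B,c
E
python3 - <<'E'
from h import *
a=cv2.imread('pics/t0.png')
W,q=plate(a); print(W.round(1),q.tolist())
c,s,B,ct=barpose(a); print('bar',c.round(1),s,B.round(1)); 
if len(W)==4:
    print([np.linalg.norm(W[i]-W[i-1]).round(1) for i in range(4)],W.mean(0))
E
```

```text
[[774.2 360.7]
 [767.   78.8]
 [664.5  13.7]
 [412.7  26.8]
 [438.  382.5]] [[166, 141], [274, 146], [299, 185], [294, 285], [150, 272]]
bar [535.  170.5] (41.8712272644043, 121.0853500366211) [[474.2 150.3]
 [595.2 148.9]
 [595.7 190.7]
 [474.7 192.2]]
```

```bash
python3 - <<'E'
from h import *
def blob(f,box,th):
    a=cv2.imread(f); g=cv2.cvtColor(a,cv2.COLOR_BGR2GRAY); x0,y0,x1,y1=box
    m=(g[y0:y1,x0:x1]<th).astype(np.uint8); c=max(cv2.findContours(m,0,1)[0],key=cv2.contourArea)
    e=cv2.fitEllipse(c); return np.array(e[0])+[x0,y0],e[1]
p,s=blob('pics/t0.png',(266,181,289,199),60); q,s2=blob('pics/s0.png',(274,204,298,226),60); print(p,s,q,s2)
P=[]
for n in('top','scene'):
    K,R,t=cam(n); P.append(K@np.c_[R,t])
X=cv2.triangulatePoints(P[0],P[1],p,q).ravel(); X=X[:3]/X[3]; print('pad',X)
th=-.068; C=np.array([593.5,193.8]); R=np.array([[np.cos(th),-np.sin(th)],[np.sin(th),np.cos(th)]])
print('pad exp',C+R@[45,-110])
L=lambda x,y,z:np.r_[C+R@[x,y],z]
pts=[L(170,180,20),L(170,-180,20),L(-170,-180,20),L(-170,180,20),L(-150,-130,28),L(97,-130,28),L(-150,-140,28),L(85,-85,34),L(85,-135,34),L(125,-110,173)]
vis=[]
for n,f,b in(('top','t0',(140,130,320,295)),('scene','s0',(145,145,355,325))):
    a=cv2.imread(f'pics/{f}.png'); k=3.5; x0,y0,x1,y1=b; c=cv2.resize(a[y0:y1,x0:x1],None,fx=k,fy=k,interpolation=cv2.INTER_CUBIC)
    for w in proj(n,pts): cv2.circle(c,tuple(int(v) for v in (w-[x0,y0]+.5)*k),2,(0,0,255),-1)
    c=cv2.resize(c,(400,int(400*c.shape[0]/c.shape[1]))) if 0 else c
    cv2.imwrite(f'pics/o_{f}.png',c)
E
```

```text
Traceback (most recent call last):
ValueError: max() iterable argument is empty
```

Threshold too low for the scene view, so I raise it.

```bash
cat > o.py <<'E'
from h import *
def blob(f,box,th):
    a=cv2.imread(f); g=cv2.cvtColor(a,cv2.COLOR_BGR2GRAY); x0,y0,x1,y1=box
    m=(g[y0:y1,x0:x1]<th).astype(np.uint8); c=max(cv2.findContours(m,0,1)[0],key=cv2.contourArea)
    e=cv2.fitEllipse(c); return np.array(e[0])+[x0,y0],e[1]
p,s=blob('pics/t0.png',(266,181,289,199),60); q,s2=blob('pics/s0.png',(274,204,298,226),95); print(p,s,q,s2)
P=[]
for n in('top','scene'):
    K,R,t=cam(n); P.append(K@np.c_[R,t])
X=cv2.triangulatePoints(P[0],P[1],p,q).ravel(); X=X[:3]/X[3]; print('pad',X)
th=-.068; C=np.array([593.5,193.8]); R=np.array([[np.cos(th),-np.sin(th)],[np.sin(th),np.cos(th)]])
print('pad exp',C+R@[45,-110])
L=lambda x,y,z:np.r_[C+R@[x,y],z]
pts=[L(170,180,20),L(170,-180,20),L(-170,-180,20),L(-170,180,20),L(-150,-130,28),L(97,-130,28),L(-150,-140,28),L(85,-85,34),L(85,-135,34),L(125,-110,173)]
for n,f,b in(('top','t0',(140,130,320,295)),('scene','s0',(145,145,355,325))):
    a=cv2.imread(f'pics/{f}.png'); k=3.3; x0,y0,x1,y1=b; c=cv2.resize(a[y0:y1,x0:x1],None,fx=k,fy=k,interpolation=cv2.INTER_CUBIC)
    for w in proj(n,pts): cv2.circle(c,tuple(int(v) for v in (w-[x0,y0]+.5)*k),2,(0,0,255),-1)
    cv2.imwrite(f'pics/o_{f}.png',c)
E
python3 o.py
```

```text
[278.9133606  186.78198004] (5.5401411056518555, 8.687824249267578) [284.93741798 215.40752125] (10.014556884765625, 12.238877296447754)
pad [632.87446142  75.82560635 139.55926001]
pad exp [630.92176334  80.99657971]
```

View pics/o_t0.png

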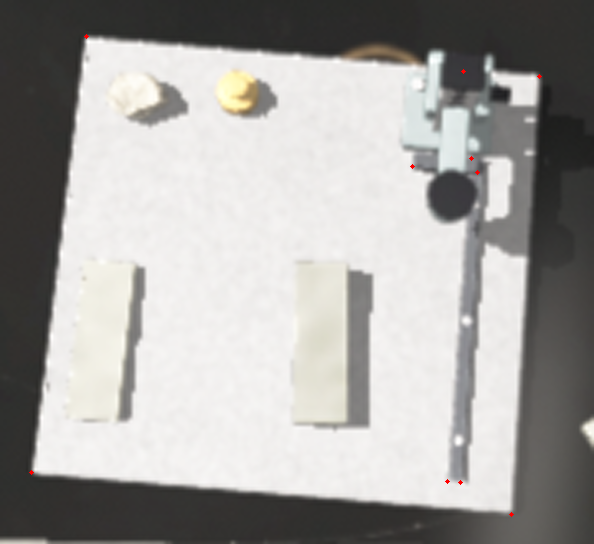

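View pics/o_s0.png

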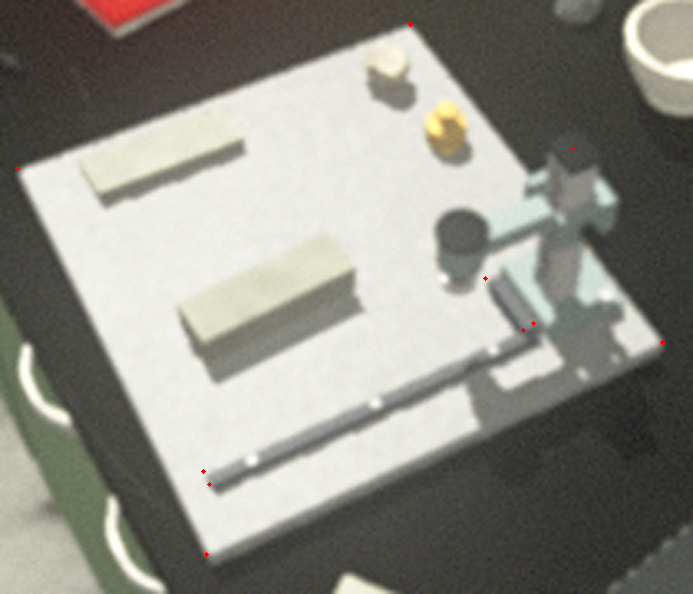

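Top overlay: predicted plate corners, column top and stop sit on the image to about 1 px; the scene view is about 1.5 px off. Plate yaw is -0.068, and the bar's goal is about (611, 82). Contact will take up the rest. Moving over the rear part of the bar.

Emit:
servo_tool(plan=[[[-1,0.4,0.9,0,0,0,-0.28],[-1,0.4,0.9,0,0,0,-0.28],[-1,0.4,0.9,0,0,0,-0.28],[-1,0.4,0.9,0,0,0,-0.28],[-1,0.4,0.9,0,0,0,-0.28]]])

```text
t: 0.52
ee_pos: [300.2, -403.1, 302.3]
orientation: [-3.119, -0.369, 0.0]
ft_force: [1.2, -0.2, 0.2]
width: 87.5
grasp_force: 0.0
```

Emit:
servo_tool(plan=[[[-1,0.4,0.9,0,0,0,-0.28],[-1,0.4,0.9,0,0,0,-0.28],[-1,0.4,0.9,0,0,0,-0.28],[-1,0.4,0.9,0,0,0,-0.28],[-1,0.4,0.9,0,0,0,-0.28]]])

```text
t: 0.93
ee_pos: [380.2, -223.1, 302.6]
orientation: [-3.136, -0.179, 0.0]
ft_force: [0.4, -0.0, 0.7]
width: 87.8
grasp_force: 0.0
```

Emit:
servo_tool(plan=[[[-1,0.4,0.9,0,0,0,-0.28],[-1,0.4,0.9,0,0,0,-0.28],[-1,0.4,0.9,0,0,0,-0.28],[-1,0.4,0.9,0,0,0,-0.28],[-1,0.4,0.9,0,0,0,-0.28]]])

```text
t: 1.35
ee_pos: [460.3, -43.0, 302.7]
orientation: [3.142, -0.012, -0.0]
ft_force: [0.1, -0.5, 0.0]
width: 87.8
grasp_force: 0.0
```

Emit:
servo_tool(plan=[[[-1,0.15,0.95,0,0,0,0],[-1,0.15,0.95,0,0,0,0],[-1,0.15,0.95,0,0,0,0],[-1,0.15,0.95,0,0,0,0],[-1,0.15,0.95,0,0,0,0]]])

```text
t: 1.77
ee_pos: [489.8, 147.0, 302.5]
orientation: [3.141, -0.01, -0.001]
ft_force: [1.0, 0.2, -0.2]
width: 87.9
grasp_force: 0.0
```

Emit:
servo_tool(plan=[[[-1,0,0.12,-0.8,0,0,0],[-1,0,0.12,-0.8,0,0,0],[-1,0,0.12,-0.8,0,0,0],[-1,0,0.12,-0.8,0,0,0],[-1,0,0.12,-0.8,0,0,0]]])

```text
t: 2.18
ee_pos: [489.8, 169.4, 141.2]
orientation: [-3.142, 0.01, -0.0]
ft_force: [0.5, -0.4, 0.4]
width: 87.8
grasp_force: 0.0
```

Emit:
servo_tool(plan=[[[-1,0,0,-0.4,0,0,0],[-1,0,0,-0.35,0,0,0],[-1,0,0,0,0,0,0]]])

```text
t: 2.43
ee_pos: [488.3, 168.6, 109.8]
orientation: [3.14, -0.01, -0.008]
ft_force: [-1.3, -0.7, 0.6]
width: 88.0
grasp_force: 0.0
```

```bash
python3 - <<'E'
from h import *
a=snap('top','t1.png'); b=snap('scene','s1.png')
c=np.hstack([cv2.resize(a[135:290,145:310],(400,376)),cv2.resize(b[150:320,140:350],(400,324)).copy() if 0 else cv2.resize(b[140:337,140:350],(400,376))])
cv2.imwrite('pics/v1.png',c[:,:,::-1])
E
```

```text
(no output)
```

View pics/v1.png

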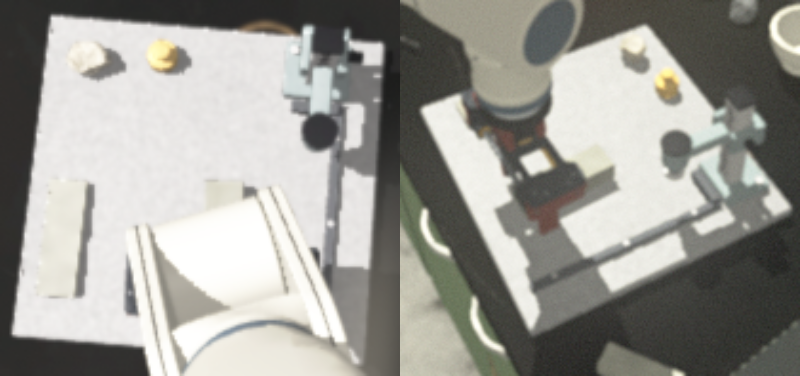

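The gripper straddles the bar's rear half: bar at (225,195) in the left half, fingers clear on both sides. Raising 3 mm to clear the rail, then closing.

Emit:
servo_tool(plan=[[[1,0,0,0.08,0,0,0],[1,0,0,0,0,0,0],[1,0,0,0,0,0,0],[1,0,0,0,0,0,0],[1,0,0,0,0,0,0]]])

```text
t: 2.95
ee_pos: [490.3, 169.1, 116.5]
orientation: [-3.141, 0.011, -0.002]
ft_force: [0.9, 0.4, 1.0]
width: 57.9
grasp_force: 0.0
```

Emit:
servo_tool(plan=[[[1,0,0,0,0,0,0],[1,0,0,0,0,0,0],[1,0,0,0,0,0,0]]])

```text
t: 3.2
ee_pos: [490.1, 169.1, 116.0]
orientation: [-3.141, 0.011, -0.0]
ft_force: [-0.7, 1.7, 2.4]
width: 39.7
grasp_force: 29.9
```

Emit:
servo_tool(plan=[[[1,0.18,-0.19,0,0,0,-0.07],[1,0.18,-0.19,0,0,0,-0.07],[1,0.18,-0.19,0,0,0,-0.07],[1,0.18,-0.19,0,0,0,-0.07],[1,0.18,-0.19,0,0,0,-0.07]]])

```text
t: 3.62
ee_pos: [525.5, 131.1, 115.9]
orientation: [-3.141, 0.059, 0.003]
ft_force: [-4.9, 3.8, 5.2]
width: 39.6
grasp_force: 29.9
```

Emit:
servo_tool(plan=[[[1,0.18,-0.19,0,0,0,-0.07],[1,0.18,-0.19,0,0,0,-0.07],[1,0.18,-0.19,0,0,0,-0.07],[1,0.18,-0.19,0,0,0,-0.07],[1,0.1,-0.19,0,0,0,-0.07]]])

```text
t: 4.03
ee_pos: [559.2, 93.0, 116.0]
orientation: [-3.139, 0.107, 0.001]
ft_force: [-1.8, 4.4, 3.8]
width: 40.2
grasp_force: 29.9
```

```bash
python3 - <<'E'
from h import *
a=snap('top','t2.png'); b=snap('scene','s2.png')
c=np.hstack([cv2.resize(a[150:275,210:310],(400,500),interpolation=2),cv2.resize(b[200:300,200:280],(400,500),interpolation=2)])
c=np.hstack([cv2.resize(a[150:250,230:310],(400,500),interpolation=2),cv2.resize(b[190:315,200:300],(400,500),interpolation=2)])
cv2.imwrite('pics/v2.png',c[:,:,::-1])
E
```

```text
(no output)
```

View pics/v2.png

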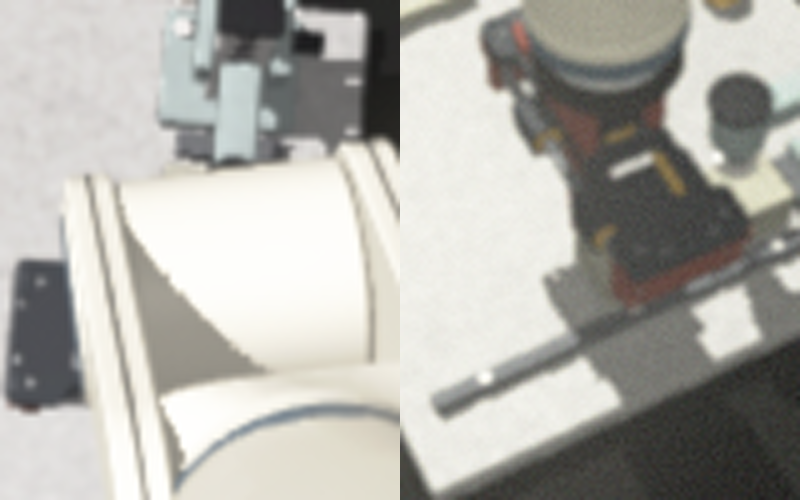

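The bar is gripped and its far end is now under the foot, a few mm short of the stop (left view). Advancing to the stop in small steps.

Emit:
servo_tool(plan=[[[1,0.06,0,0,0,0,0],[1,0.06,0,0,0,0,0],[1,0,0,0,0,0,0]]])

```text
t: 4.38
ee_pos: [561.1, 92.4, 115.9]
orientation: [3.138, -0.107, -0.01]
ft_force: [-9.7, -4.7, 14.1]
width: 39.7
grasp_force: 29.9
```

Emit:
servo_tool(plan=[[[1,0.04,0,0,0,0,0],[1,0,0,0,0,0,0]]])

```text
t: 4.55
ee_pos: [562.1, 92.6, 115.9]
orientation: [3.138, -0.106, -0.012]
ft_force: [-11.6, -3.7, 15.4]
width: 39.9
grasp_force: 29.9
```

Emit:
servo_tool(plan=[[[1,0.03,0,0,0,0,0],[1,0,0,0,0,0,0]]])

```text
t: 4.72
ee_pos: [562.7, 92.7, 115.9]
orientation: [3.138, -0.106, -0.013]
ft_force: [-13.2, -3.0, 16.0]
width: 39.9
grasp_force: 29.9
```

The far end has met the stop (Fx about -13 N). Opening slightly to release, then pushing sideways with the left finger.

Emit:
servo_tool(plan=[[[-0.14,-0.08,0,0,0,0,0],[-0.14,0,0,0,0,0,0],[-0.14,0,0,0,0,0,0],[-0.14,0,0,0,0,0,0]]])

```text
t: 5.05
ee_pos: [563.5, 93.2, 115.8]
orientation: [-3.14, 0.106, -0.001]
ft_force: [-0.2, -0.4, 0.3]
width: 50.0
grasp_force: 0.0
```

Emit:
servo_tool(plan=[[[-0.14,0,-0.08,0,0,0,0],[-0.14,0,-0.08,0,0,0,0],[-0.14,0,0,0,0,0,0]]])

```text
t: 5.3
ee_pos: [563.4, 86.2, 115.8]
orientation: [-3.14, 0.107, 0.0]
ft_force: [0.1, 0.2, 0.6]
width: 49.9
grasp_force: 0.0
```

Emit:
servo_tool(plan=[[[-0.14,0,-0.06,0,0,0,0],[-0.14,0,0,0,0,0,0]]])

```text
t: 5.47
ee_pos: [563.2, 83.9, 115.8]
orientation: [-3.14, 0.107, 0.0]
ft_force: [-0.5, 0.5, 0.2]
width: 50.2
grasp_force: 0.2
```

Emit:
servo_tool(plan=[[[-0.14,0,-0.05,0,0,0,0],[-0.14,0,0,0,0,0,0]]])

```text
t: 5.63
ee_pos: [563.1, 82.0, 115.8]
orientation: [3.14, -0.107, -0.0]
ft_force: [-0.7, 0.1, 0.5]
width: 50.1
grasp_force: 0.3
```

Emit:
servo_tool(plan=[[[-0.14,0,-0.04,0,0,0,0],[-0.14,0,0,0,0,0,0]]])

```text
t: 5.8
ee_pos: [563.4, 80.9, 116.0]
orientation: [-3.139, 0.107, -0.001]
ft_force: [-1.1, 3.9, 0.2]
width: 50.3
grasp_force: 2.0
```

Emit:
servo_tool(plan=[[[-0.14,0,-0.04,0,0,0,0],[-0.14,0,0,0,0,0,0]]])

```text
t: 5.97
ee_pos: [564.2, 79.9, 116.4]
orientation: [-3.138, 0.107, -0.004]
ft_force: [0.3, 8.0, 1.6]
width: 50.3
grasp_force: 3.7
```

Emit:
servo_tool(plan=[[[-0.14,0,-0.06,0,0,0,0],[-0.14,0,0,0,0,0,0],[-0.14,0,0,0,0,0,0]]])

```text
t: 6.22
ee_pos: [565.5, 78.5, 117.1]
orientation: [-3.137, 0.108, -0.009]
ft_force: [2.8, 13.7, 1.9]
width: 50.1
grasp_force: 6.7
```

Emit:
servo_tool(plan=[[[-0.14,0,0.2,0,0,0,0],[-0.14,0,0.15,0,0,0,0],[-0.14,0,0,0,0,0,0]]])

```text
t: 6.47
ee_pos: [563.2, 91.3, 115.9]
orientation: [3.139, -0.105, -0.0]
ft_force: [-0.5, 0.5, -0.4]
width: 50.4
grasp_force: 0.0
```

Rail contact is confirmed at 14 N. Now pushing the rear end with closed fingers to seat the bar against the stop.

Emit:
servo_tool(plan=[[[-0.14,0,-0.13,0,0,0,0],[-0.14,0,0,0.7,0,0,0],[1,-0.7,0,0,0,0,0],[1,-0.6,0,0,0,0,0],[1,0,0,0,0,0,0]]])

```text
t: 6.88
ee_pos: [506.4, 84.4, 143.3]
orientation: [3.139, -0.107, -0.009]
ft_force: [-0.7, 0.2, -1.1]
width: 33.4
grasp_force: 0.0
```

Emit:
servo_tool(plan=[[[1,0,0,0,0,0,0],[1,0,0,0,0,0,0],[1,0,0,-0.4,0,0,0],[1,0,0,-0.4,0,0,0],[1,0,0,0,0,0,0]]])

```text
t: 7.3
ee_pos: [511.2, 85.1, 109.8]
orientation: [3.139, -0.107, -0.004]
ft_force: [-0.6, -0.4, -0.2]
width: 1.3
grasp_force: 0.0
```

Emit:
servo_tool(plan=[[[1,0.2,0,0,0,0,0],[1,0.2,0,0,0,0,0],[1,0.1,0,0,0,0,0],[1,0,0,0,0,0,0]]])

```text
t: 7.63
ee_pos: [533.6, 85.6, 112.8]
orientation: [-3.139, 0.107, -0.005]
ft_force: [-0.6, 0.4, 0.2]
width: 0.7
grasp_force: 0.0
```

Emit:
servo_tool(plan=[[[1,0.08,0,0,0,0,0],[1,0.05,0,0,0,0,0],[1,0,0,0,0,0,0]]])

```text
t: 7.88
ee_pos: [537.0, 85.5, 112.2]
orientation: [-3.14, 0.107, -0.001]
ft_force: [-0.7, 0.5, 0.8]
width: 0.4
grasp_force: 0.0
```

Emit:
servo_tool(plan=[[[1,0.05,0,0,0,0,0],[1,0,0,0,0,0,0]]])

```text
t: 8.05
ee_pos: [538.7, 85.5, 112.0]
orientation: [-3.14, 0.106, -0.0]
ft_force: [-0.3, 0.5, -0.1]
width: 0.5
grasp_force: 0.0
```

Emit:
servo_tool(plan=[[[1,0.05,0,0,0,0,0],[1,0,0,0,0,0,0]]])

```text
t: 8.22
ee_pos: [539.6, 85.4, 111.7]
orientation: [3.139, -0.107, -0.004]
ft_force: [-4.5, -0.9, 2.6]
width: 1.1
grasp_force: 1.9
```

Emit:
servo_tool(plan=[[[1,0.05,0,0,0,0,0],[1,0,0,0,0,0,0]]])

```text
t: 8.38
ee_pos: [541.0, 85.3, 111.6]
orientation: [3.139, -0.107, -0.006]
ft_force: [-6.3, -0.5, 5.5]
width: 0.4
grasp_force: 3.1
```

Emit:
servo_tool(plan=[[[1,0.05,0,0,0,0,0],[1,0,0,0,0,0,0],[1,0,0,0,0,0,0]]])

```text
t: 8.63
ee_pos: [541.2, 85.3, 111.4]
orientation: [3.139, -0.107, -0.012]
ft_force: [-11.1, 0.1, 9.5]
width: 0.5
grasp_force: 5.7
```

Firm stop at 11 N. Backing off, rising and moving aside to look.

Emit:
servo_tool(plan=[[[1,-0.5,0,0,0,0,0],[1,-0.3,0,0.8,0,0,0],[1,0,0,1,0,0,0],[1,0,0,1,0,0,0],[1,0,-0.6,0.8,0,0,0]]])

```text
t: 9.05
ee_pos: [513.2, 63.4, 258.6]
orientation: [-3.139, 0.102, -0.005]
ft_force: [1.1, 0.8, -0.3]
width: 0.3
grasp_force: 0.0
```

Emit:
servo_tool(plan=[[[1,0,-1,0,0,0,0],[1,0,-1,0,0,0,0],[1,0,-1,0,0,0,0],[1,0,-1,0,0,0,0],[1,0,-1,0,0,0,0]]])

```text
t: 9.47
ee_pos: [512.5, -140.5, 256.3]
orientation: [3.139, -0.106, 0.003]
ft_force: [0.9, 0.1, -0.4]
width: 0.0
grasp_force: 0.0
```

Emit:
servo_tool(plan=[[[1,0,-1,0,0,0,0],[1,0,0,0,0,0,0]]])

```text
t: 9.63
ee_pos: [513.0, -184.4, 256.4]
orientation: [3.137, -0.114, 0.005]
ft_force: [-0.7, -0.6, -0.4]
width: 0.8
grasp_force: 0.0
```

```bash
python3 - <<'E'
from h import *
a=snap('top','t3.png'); b=snap('scene','s3.png')
c=np.hstack([cv2.resize(a[150:275,210:310],(400,500),interpolation=2),cv2.resize(b[190:315,200:300],(400,500),interpolation=2)])
cv2.imwrite('pics/v3.png',c[:,:,::-1])
E
```

```text
(no output)
```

View pics/v3.png

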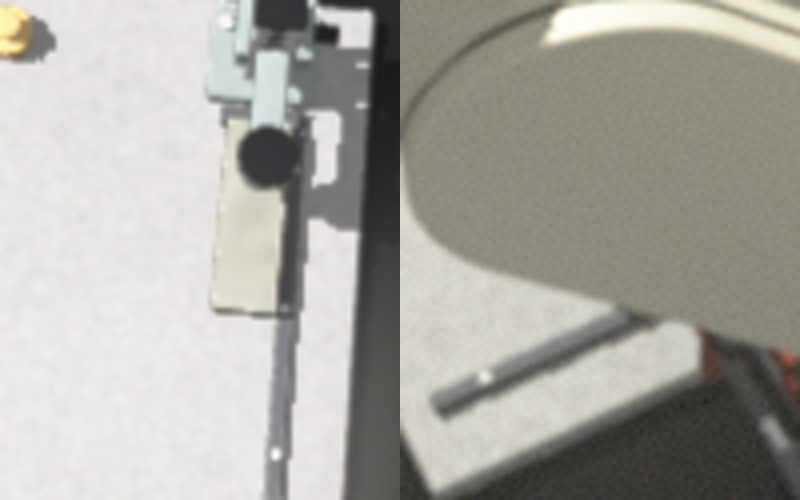

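The bar lies along the rail from (250,310) to the stop at (235,115) in the top crop. Checking its angle and position numerically, and the pad's.

```bash
python3 - <<'E'
from h import *
a=cv2.imread('pics/t3.png'); c=barpix(a,(250,170,292,240))[:,0]
th=-.068; C=np.array([593.5,193.8]); R=np.array([[np.cos(th),-np.sin(th)],[np.sin(th),np.cos(th)]])
L=(ray('top',c,48)[:,:2]-C)@R
for lo,hi in((-25,-5),(-5,20),(20,50),(50,75)):
    s=L[(L[:,0]>lo)&(L[:,0]<hi)]; print((lo,hi),'left y',s[s[:,1]>-100][:,1].mean().round(1),'right y',s[s[:,1]<-115][:,1].mean().round(1))
print('x ends',L[:,0].min().round(1),L[:,0].max().round(1))
s=L[(L[:,1]>-97)&(L[:,0]>-28)&(L[:,0]<78)]; print('left edge slope',np.polyfit(s[:,0],s[:,1],1))
g=cv2.cvtColor(a,cv2.COLOR_BGR2GRAY)[179:198,268:287]; m=(g<70).astype(np.uint8); k=max(cv2.findContours(m,0,1)[0],key=cv2.contourArea)
e=cv2.minEnclosingCircle(k); p=np.array(e[0])+[268,179]; print('pad px',p,e[1])
P=[]
for n in('top','scene'):
    K,Rr,t=cam(n); P.append(K@np.c_[Rr,t])
X=cv2.triangulatePoints(P[0],P[1],p,np.array([284.9,215.4])).ravel(); X=X[:3]/X[3]; print('pad',X,(X[:2]-C)@R)
E
```

```text
(-25, -5) left y -88.5 right y -125.9
(-5, 20) left y -88.4 right y -126.4
(20, 50) left y -89.7 right y -124.2
(50, 75) left y -92.2 right y nan
x ends -36.7 83.9
left edge slope [-3.98147468e-02 -8.85967796e+01]
pad px [277.88709641 189.53225803] 8.244702339172363
pad [629.53097255  76.88242514 139.21973068] [  43.89197043 -114.19914721]<stdin>:6: RuntimeWarning: Mean of empty slice.
  ret = ret.dtype.type(ret / rcount)
```

```bash
python3 - <<'E'
from h import *
th=-.068; C=np.array([593.5,193.8]); R=np.array([[np.cos(th),-np.sin(th)],[np.sin(th),np.cos(th)]])
def edge(f,u0,u1,rows,ch):
    a=cv2.GaussianBlur(cv2.imread(f),(1,5),0,sigmaY=1.2,sigmaX=.01).astype(float)
    s=(a[:,:,2]-a[:,:,0]) if ch=='s' else a[:,:,1]; out=[]
    for v in rows:
        p=s[v,u0:u1]; t=(np.median(p[:4])+np.median(p[-4:]))/2
        i=np.where(np.diff(np.sign(p-t)))[0]
        if len(i): i=i[0]; out.append((u0+i+(t-p[i])/(p[i+1]-p[i]),v))
    return np.array(out)
E=edge('pics/t3.png',256,271,range(186,225),'s'); L=(ray('top',E,48)[:,:2]-C)@R
print(np.c_[E[:,0],L].round(1)[::3].tolist()); k=L[:,0]<40
print('bar left',np.polyfit(L[:,0],L[:,1],1),np.polyfit(L[k,0],L[k,1],1))
E=edge('pics/t3.png',268,281,range(234,270),'g'); Q=(ray('top',E,28)[:,:2]-C)@R; print('rail inner',np.polyfit(Q[:,0],Q[:,1],1))
E=edge('pics/t0.png',272,283,range(210,270),'g'); Q=(ray('top',E,28)[:,:2]-C)@R; print('rail inner t0',np.polyfit(Q[:,0],Q[:,1],1), Q[::8].round(1).tolist())
E
python3 - <<'E'
import cv2
a=cv2.imread('pics/t3.png')
cv2.imwrite('pics/v4.png',cv2.resize(a[170:245,245:305],None,fx=8,fy=8,interpolation=0))
E
```

```text
Traceback (most recent call last):
cv2.error: OpenCV(4.12.0) :-1: error: (-5:Bad argument) in function 'GaussianBlur'
> Overload resolution failed:
>  - argument for GaussianBlur() given by name ('sigmaX') and position (3)
>  - argument for GaussianBlur() given by name ('sigmaX') and position (3)
```

View pics/v4.png

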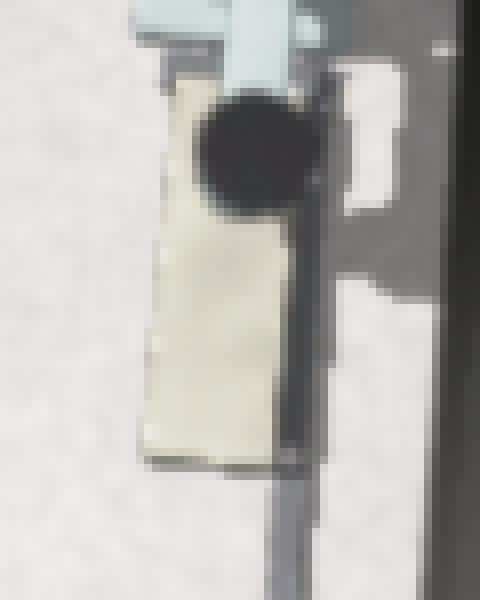

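Enlarged: bar left edge (143,455)→(176,80), right edge (277,455)→(297,215), with the rail's shaded top beside it. I'll fit the edges to subpixel.

```bash
cat > e.py <<'E'
from h import *
th=-.068; C=np.array([593.5,193.8]); R=np.array([[np.cos(th),-np.sin(th)],[np.sin(th),np.cos(th)]])
def edge(f,u0,u1,rows,ch):
    a=cv2.GaussianBlur(cv2.imread(f),(1,5),1.2).astype(float)
    s=(a[:,:,2]-a[:,:,0]) if ch=='s' else a[:,:,1]; out=[]
    for v in rows:
        p=s[v,u0:u1]; t=(np.median(p[:4])+np.median(p[-4:]))/2
        i=np.where(np.diff(np.sign(p-t)))[0]
        if len(i): i=i[0]; out.append((u0+i+(t-p[i])/(p[i+1]-p[i]),v))
    return np.array(out)
def fit(name,f,u0,u1,rows,ch,z):
    E=edge(f,u0,u1,rows,ch); L=(ray('top',E,z)[:,:2]-C)@R; k=np.polyfit(L[:,0],L[:,1],1); r=L[:,1]-np.polyval(k,L[:,0])
    L=L[abs(r)<2]; k=np.polyfit(L[:,0],L[:,1],1); print(name,'slope %.4f'%k[0],'y at -35,25,85:',np.polyval(k,[-35,25,85]).round(1),'rms %.2f'%np.std(L[:,1]-np.polyval(k,L[:,0])))
E
python3 - <<'E'
from e import *
fit('bar left',"pics/t3.png",256,271,range(186,225),'s',48)
fit('bar right',"pics/t3.png",272,285,range(200,225),'g',48)
fit('rail in t3',"pics/t3.png",270,281,range(234,270),'g',28)
fit('rail in t0',"pics/t0.png",272,284,range(205,270),'g',28)
fit('bar left t0',"pics/t0.png",220,237,range(212,255),'s',48)
E
```

```text
bar left slope -0.0029 y at -35,25,85: [-88.1 -88.2 -88.4] rms 0.44
bar right slope -0.0181 y at -35,25,85: [-127.8 -128.9 -130. ] rms 0.33
rail in t3 slope 0.0054 y at -35,25,85: [-129.7 -129.4 -129. ] rms 0.55
rail in t0 slope 0.0023 y at -35,25,85: [-130.2 -130.1 -129.9] rms 0.42
bar left t0 slope 0.0795 y at -35,25,85: [-6.2 -1.4  3.4] rms 0.55
```

The rail reads y = -130.0, which validates the plate pose. The bar is at the rail but maybe 0.01 rad askew at the rear, so I add one more side nudge at the rear with closed fingers.

Emit:
servo_tool(plan=[[[1,0.1,0.95,0,0,0,0],[1,0.1,0.95,0,0,0,0],[1,0.1,0.95,0,0,0,0],[1,0.1,0.95,0,0,0,0],[1,0.1,0.95,0,0,0,0]]])

```text
t: 10.15
ee_pos: [531.8, 14.9, 255.9]
orientation: [-3.14, 0.104, 0.0]
ft_force: [0.3, 0.1, 1.2]
width: 0.3
grasp_force: 0.0
```

Emit:
servo_tool(plan=[[[1,0.2,0.9,0,0,0,0],[1,0.2,0.9,0,0,0,0],[1,0.2,0.9,0,0,0,0],[1,0.1,0.8,0,0,0,0],[1,0.1,0.2,0,0,0,0]]])

```text
t: 10.57
ee_pos: [563.7, 165.3, 255.9]
orientation: [-3.139, 0.098, -0.001]
ft_force: [-0.2, 0.1, 0.4]
width: 0.2
grasp_force: 0.0
```

Emit:
servo_tool(plan=[[[1,0,0,-0.9,0,0,0],[1,0,0,-0.9,0,0,0],[1,0,0,-0.9,0,0,0],[1,0,0,-0.8,0,0,0],[1,0,0,0,0,0,0]]])

```text
t: 10.98
ee_pos: [560.1, 159.3, 110.1]
orientation: [3.137, -0.104, -0.016]
ft_force: [-1.1, -0.6, 0.1]
width: 0.8
grasp_force: 0.0
```

Emit:
servo_tool(plan=[[[1,0,-0.3,0,0,0,0],[1,0,-0.3,0,0,0,0],[1,0,-0.2,0,0,0,0],[1,0,-0.1,0,0,0,0],[1,0,0,0,0,0,0]]])

```text
t: 11.4
ee_pos: [565.3, 122.1, 117.7]
orientation: [-3.139, 0.109, -0.004]
ft_force: [0.9, -0.1, 0.1]
width: 0.8
grasp_force: 0.0
```

Emit:
servo_tool(plan=[[[1,0,-0.07,0,0,0,0],[1,0,0,0,0,0,0]]])

```text
t: 11.57
ee_pos: [564.9, 120.3, 116.7]
orientation: [-3.139, 0.107, -0.002]
ft_force: [-0.2, 0.9, -0.1]
width: 0.5
grasp_force: 0.0
```

Emit:
servo_tool(plan=[[[1,0,-0.07,0,0,0,0],[1,0,0,0,0,0,0]]])

```text
t: 11.73
ee_pos: [564.5, 117.7, 116.0]
orientation: [3.14, -0.106, 0.0]
ft_force: [-0.5, -0.2, 0.1]
width: -0.0
grasp_force: 0.0
```

Emit:
servo_tool(plan=[[[1,0,-0.06,0,0,0,0],[1,0,0,0,0,0,0]]])

```text
t: 11.9
ee_pos: [564.4, 115.4, 115.8]
orientation: [-3.14, 0.106, 0.0]
ft_force: [-0.3, -0.3, -0.1]
width: 0.4
grasp_force: 0.0
```

Emit:
servo_tool(plan=[[[1,0,-0.06,0,0,0,0],[1,0,0,0,0,0,0]]])

```text
t: 12.07
ee_pos: [564.3, 113.7, 115.9]
orientation: [-3.139, 0.107, 0.001]
ft_force: [-1.5, 6.0, 1.2]
width: 0.2
grasp_force: 3.0
```

Emit:
servo_tool(plan=[[[1,0,-0.05,0,0,0,0],[1,0,0,0,0,0,0]]])

```text
t: 12.23
ee_pos: [564.3, 113.1, 116.4]
orientation: [-3.136, 0.108, 0.0]
ft_force: [-3.4, 15.2, 5.9]
width: 0.3
grasp_force: 7.6
```

Firm contact at 15 N straight away. Backing off, rising and moving left for a clear view from both cameras.

Emit:
servo_tool(plan=[[[1,0,0.5,0,0,0,0],[1,0,0.3,0.8,0,0,0],[1,0,0,1,0,0,0],[1,0,0,1,0,0,0],[1,0,0.5,0.8,0,0,0]]])

```text
t: 12.65
ee_pos: [564.6, 161.5, 262.2]
orientation: [3.139, -0.109, 0.001]
ft_force: [0.8, 0.1, 0.1]
width: 0.5
grasp_force: 0.0
```

Emit:
servo_tool(plan=[[[1,0,1,0,0,0,0],[1,0,1,0,0,0,0],[1,0,1,0,0,0,0],[1,0,1,0,0,0,0],[1,0,0,0,0,0,0]]])

```text
t: 13.07
ee_pos: [564.2, 329.1, 260.2]
orientation: [-3.137, 0.099, -0.003]
ft_force: [-0.3, -1.1, 0.4]
width: 0.2
grasp_force: 0.0
```

```bash
python3 - <<'E'
from e import *
a=snap('top','t4.png'); b=snap('scene','s4.png')
fit('bar left',"pics/t4.png",256,271,range(186,225),'s',48)
fit('bar right',"pics/t4.png",272,285,range(200,225),'g',48)
fit('rail in',"pics/t4.png",270,281,range(234,270),'g',28)
d=np.abs(cv2.imread('pics/t4.png').astype(int)-cv2.imread('pics/t3.png')).max(2)[175:235,250:295]; print('diff px',(d>30).sum())
c=barpix(cv2.imread('pics/t4.png'),(250,170,292,240))[:,0]; L=(ray('top',c,48)[:,:2]-C)@R; print(L[:,0].min(),L[:,0].max())
# weight, rock, strip unchanged?
d=np.abs(cv2.imread('pics/t3.png').astype(int)-cv2.imread('pics/t0.png')).max(2); print('weight/rock/strip diff',(d[145:170,170:225]>30).sum(),(d[200:265,155:190]>30).sum())
E
```

```text
bar left slope 0.0212 y at -35,25,85: [-90.7 -89.5 -88.2] rms 0.55
bar right slope 0.0057 y at -35,25,85: [-130.  -129.7 -129.3] rms 0.43
rail in slope -0.0034 y at -35,25,85: [-129.8 -130.  -130.2] rms 0.68
diff px 2155
42.165182367039286 51.835425578110375
weight/rock/strip diff 0 0
```

Emit:
servo_tool(plan=[[[1,-0.1,-1,0,0,0,0],[1,-0.1,-1,0,0,0,0],[1,-0.1,-1,0,0,0,0],[1,-0.1,-1,0,0,0,0],[1,-0.1,-1,0,0,0,0]]])

```text
t: 13.58
ee_pos: [543.3, 119.8, 259.7]
orientation: [3.139, -0.108, -0.001]
ft_force: [-0.4, -0.2, -0.2]
width: 0.3
grasp_force: 0.0
```

Emit:
servo_tool(plan=[[[1,-0.1,-1,0,0,0,0],[1,-0.1,-1,0,0,0,0],[1,-0.1,-1,0,0,0,0],[1,-0.1,-1,0,0,0,0],[1,-0.1,-1,0,0,0,0]]])

```text
t: 14.0
ee_pos: [522.8, -80.1, 259.9]
orientation: [3.139, -0.109, -0.001]
ft_force: [1.1, -0.3, 0.3]
width: 0.2
grasp_force: 0.0
```

Emit:
servo_tool(plan=[[[1,-0.1,-1,0,0,0,0],[1,-0.1,-1,0,0,0,0],[1,0,-1,0,0,0,0],[1,0,0,0,0,0,0]]])

```text
t: 14.33
ee_pos: [515.1, -203.9, 260.2]
orientation: [3.137, -0.117, 0.002]
ft_force: [-0.2, -1.1, -0.5]
width: 0.5
grasp_force: 0.0
```

```bash
python3 - <<'E'
from e import *
a=snap('top','t5.png')
for f in('t3','t5'):
    f=f'pics/{f}.png'
    fit('bar left',f,256,271,range(186,225),'s',48)
    fit('bar right',f,272,285,range(200,225),'g',48)
    fit('rail in',f,270,281,range(234,270),'g',28)
    c=barpix(cv2.imread(f),(250,170,292,240))[:,0]; L=(ray('top',c,48)[:,:2]-C)@R; print(L[:,0].min(),L[:,0].max())
E
```

```text
bar left slope -0.0029 y at -35,25,85: [-88.1 -88.2 -88.4] rms 0.44
bar right slope -0.0181 y at -35,25,85: [-127.8 -128.9 -130. ] rms 0.33
rail in slope 0.0054 y at -35,25,85: [-129.7 -129.4 -129. ] rms 0.55
-36.66939716890629 83.94907579994864
bar left slope 0.0154 y at -35,25,85: [-90.  -89.1 -88.2] rms 0.30
bar right slope 0.0126 y at -35,25,85: [-130.4 -129.6 -128.8] rms 0.44
rail in slope 0.0054 y at -35,25,85: [-129.7 -129.4 -129. ] rms 0.55
-38.17464655622708 83.94907579994864
```

Between t3 and t5 the rear moved in by about 2 mm. The yaw went from about -0.015 to +0.01 relative to the rail, so the front may now be about 1 mm off. I'll tilt the tool 30° forward so the tips can push at mid-length without the body meeting the gauge.

Emit:
servo_tool(plan=[[[1,0.14,0.9,0,0,-0.6,0],[1,0.14,0.9,0,0,-0.6,0],[1,0.14,0.9,0,0,-0.6,0],[1,0.14,0.9,0,0,-0.6,0],[1,0.14,0.9,0,0,-0.6,0]]])

```text
t: 14.8
ee_pos: [543.4, -15.1, 259.8]
orientation: [-3.103, 0.106, -0.411]
ft_force: [-0.3, -0.6, -0.5]
width: 0.8
grasp_force: 0.0
```

Emit:
servo_tool(plan=[[[1,0.14,0.9,0,0,-0.6,0],[1,0.14,0.9,0,0,-0.6,0],[1,0.14,0.9,0,0,-0.6,0],[1,0.14,0.9,0,0,-0.6,0],[1,0.14,0.9,0,0,-0.6,0]]])

```text
t: 15.22
ee_pos: [570.2, 157.4, 259.8]
orientation: [-3.02, 0.101, -0.793]
ft_force: [0.4, -0.9, 0.1]
width: 0.6
grasp_force: 0.0
```

Emit:
servo_tool(plan=[[[1,0,0,0,0,0,0],[1,0,0,0,0,0,0]]])

```text
t: 15.38
ee_pos: [570.0, 156.4, 259.3]
orientation: [-3.023, 0.097, -0.788]
ft_force: [0.0, 0.3, 0.2]
width: 0.4
grasp_force: 0.0
```

```bash
cat > tip.py <<'E'
from e import *
o=readout.get_obs(); r=cv2.Rodrigues(np.array(o['orientation']))[0]; T=np.array(o['ee_pos'])+80*r[:,2]
print('tip',T.round(1),'plate',((T[:2]-C)@R).round(1),'axes',r.round(3).tolist(),o['ee_pos'].round(1))
E
python3 tip.py
```

```text
tip [609.  156.3 189.5] plate [ 18.1 -36.3] axes [[0.871, -0.056, 0.488], [-0.064, -0.998, -0.001], [0.487, -0.031, -0.873]] [570.  156.4 259.3]
```

Emit:
servo_tool(plan=[[[1,0,0,-0.9,0,0,0],[1,0,0,-0.9,0,0,0],[1,0,0,-0.9,0,0,0],[1,0,0,-0.9,0,0,0],[1,0,0,-0.15,0,0,0]]])

```text
t: 15.8
ee_pos: [585.4, 141.8, 124.6]
orientation: [-3.021, 0.085, -0.706]
ft_force: [-0.6, -0.6, -0.1]
width: 0.5
grasp_force: 0.0
```

Emit:
servo_tool(plan=[[[1,0,-0.3,0,0,0,0],[1,0,-0.3,0,0,0,0],[1,0,-0.2,0,0,0,0],[1,0,-0.1,0,0,0,0],[1,0,0,0,0,0,0]]])

```text
t: 16.22
ee_pos: [587.1, 106.9, 130.2]
orientation: [-3.017, 0.086, -0.717]
ft_force: [-0.2, 0.5, -0.8]
width: 0.6
grasp_force: 0.0
```

```bash
python3 tip.py
```

```text
tip [623.1 108.9  58.8] plate [ 35.3 -82.7] axes [[0.892, -0.045, 0.45], [-0.063, -0.998, 0.025], [0.448, -0.051, -0.893]] [587.1 106.9 130.2]
```

The arm hit a joint limit on the way down, since the pose drifted in x. Backing off in +y and checking the joints.

Emit:
servo_tool(plan=[[[1,0,0.4,0,0,0,0],[1,0,0,0,0,0,0]]])

```text
t: 16.38
ee_pos: [587.6, 125.3, 130.3]
orientation: [-3.015, 0.082, -0.719]
ft_force: [-0.2, 0.4, 0.8]
width: 0.3
grasp_force: 0.0
```

```bash
python3 tip.py; python3 -c "
from h import *
print(readout.get_obs()['qpos'].round(3))"
```

```text
tip [623.7 127.5  58.9] plate [ 34.6 -64.1] axes [[0.891, -0.042, 0.452], [-0.061, -0.998, 0.027], [0.449, -0.052, -0.892]] [587.6 125.3 130.3]
[ 0.217  0.571  2.006 -0.619  0.122  2.441]
```

Emit:
servo_tool(plan=[[[1,-0.2,0.37,0.5,-0.2,0.8,0],[1,-0.17,0,0.5,-0.2,0.8,0],[1,0,0,0,-0.2,0.8,0],[1,0,0,0,0,0,0],[1,0,0,0,0,0,0]]])

```text
t: 16.8
ee_pos: [576.8, 132.7, 163.0]
orientation: [3.092, -0.075, 0.449]
ft_force: [-0.3, -0.1, -0.8]
width: 0.4
grasp_force: 0.0
```

```bash
python3 tip.py; python3 -c "
from h import *
print(readout.get_obs()['qpos'].round(3))"
```

```text
tip [599.5 130.9  86.3] plate [ 10.3 -62.4] axes [[0.957, -0.05, 0.284], [-0.045, -0.999, -0.023], [0.285, 0.009, -0.959]] [576.8 132.7 163. ]
[ 0.241  0.512  1.928 -0.214  0.436  2.042]
```

Emit:
servo_tool(plan=[[[1,-0.12,0,-0.45,0,0,-0.2],[1,0,0,-0.45,0,0,-0.05],[1,0,0,-0.35,0,0,0],[1,0,0,0,0,0,0]]])

```text
t: 17.13
ee_pos: [568.7, 131.8, 108.9]
orientation: [3.088, -0.108, 0.436]
ft_force: [0.1, -0.3, 0.1]
width: 0.7
grasp_force: 0.0
```

```bash
python3 tip.py; python3 -c "
from h import *
print(readout.get_obs()['qpos'].round(3))"
```

```text
tip [590.8 129.4  32.1] plate [  1.7 -64.4] axes [[0.959, -0.071, 0.276], [-0.065, -0.997, -0.031], [0.277, 0.011, -0.961]] [568.7 131.8 108.9]
[ 0.245  0.604  1.95  -0.297  0.337  2.154]
```

Emit:
servo_tool(plan=[[[1,0,-0.2,0.05,0,0,0],[1,0,-0.15,0,0,0,0],[1,0,0,0,0,0,0]]])

```text
t: 17.38
ee_pos: [571.6, 117.5, 115.0]
orientation: [3.088, -0.11, 0.445]
ft_force: [-0.2, -0.8, 0.0]
width: 0.2
grasp_force: 0.0
```

Emit:
servo_tool(plan=[[[1,0,-0.05,0,0,0,0],[1,0,0,0,0,0,0]]])

```text
t: 17.55
ee_pos: [571.8, 116.3, 115.0]
orientation: [3.088, -0.109, 0.446]
ft_force: [1.0, 0.3, 0.1]
width: 0.6
grasp_force: 0.0
```

Emit:
servo_tool(plan=[[[1,0,-0.05,0,0,0,0],[1,0,0,0,0,0,0]]])

```text
t: 17.72
ee_pos: [571.6, 114.6, 114.6]
orientation: [3.088, -0.108, 0.445]
ft_force: [-0.3, -0.0, 0.9]
width: 0.5
grasp_force: 0.0
```

```bash
python3 tip.py
```

```text
tip [594.  112.2  37.8] plate [  6.1 -81.3] axes [[0.957, -0.071, 0.281], [-0.066, -0.997, -0.029], [0.282, 0.01, -0.959]] [571.6 114.6 114.6]
```

Emit:
servo_tool(plan=[[[1,0,-0.04,0,0,0,0],[1,0,0,0,0,0,0]]])

```text
t: 17.88
ee_pos: [571.6, 114.0, 114.6]
orientation: [3.089, -0.108, 0.446]
ft_force: [-2.3, 5.8, 2.6]
width: 0.4
grasp_force: 2.9
```

Emit:
servo_tool(plan=[[[1,0,-0.04,0,0,0,0],[1,0,0,0,0,0,0]]])

```text
t: 18.05
ee_pos: [571.6, 113.7, 114.8]
orientation: [3.09, -0.107, 0.448]
ft_force: [-4.5, 16.0, 4.0]
width: 0.2
grasp_force: 7.5
```

Emit:
servo_tool(plan=[[[1,0,-0.04,0,0,0,0],[1,0,0,0,0,0,0]]])

```text
t: 18.22
ee_pos: [571.6, 113.4, 115.0]
orientation: [3.092, -0.106, 0.449]
ft_force: [-7.0, 25.3, 6.4]
width: 0.7
grasp_force: 12.0
```

Pushed at mid-length with 25 N and no movement. Backing off, rising, un-tilting and going right to check.

Emit:
servo_tool(plan=[[[1,0,0.4,0,0,0,0],[1,0,0.3,0.8,0,0,0],[1,0,0,1,0,0.5,0],[1,0,0,1,0,0.7,0],[1,-0.1,-0.5,0.8,0,0.7,0]]])

```text
t: 18.63
ee_pos: [568.0, 120.6, 261.4]
orientation: [3.112, -0.099, 0.186]
ft_force: [1.1, 0.6, 0.3]
width: 0.8
grasp_force: 0.0
```

Emit:
servo_tool(plan=[[[1,-0.2,-0.9,0,0,0.7,0],[1,-0.2,-0.9,0,0,0.7,0],[1,-0.2,-0.95,0,0,0,0],[1,-0.2,-0.95,0,0,0,0],[1,-0.2,-0.95,0,0,0,0]]])

```text
t: 19.05
ee_pos: [526.8, -69.5, 258.3]
orientation: [3.11, -0.101, -0.004]
ft_force: [0.5, -0.2, 0.3]
width: 0.4
grasp_force: 0.0
```

Emit:
servo_tool(plan=[[[1,-0.1,-0.95,0,0,0,0],[1,-0.1,-0.95,0,0,0,0],[1,0,-0.95,0,0,0,0],[1,0,0,0,0,0,0]]])

```text
t: 19.38
ee_pos: [519.3, -187.4, 258.6]
orientation: [3.108, -0.109, -0.002]
ft_force: [1.2, -0.2, -0.0]
width: 0.5
grasp_force: 0.0
```

```bash
python3 - <<'E'
from e import *
a=snap('top','t6.png')
f='pics/t6.png'
fit('bar left',f,256,271,range(186,225),'s',48)
fit('bar right',f,272,285,range(200,225),'g',48)
fit('rail in',f,270,281,range(234,270),'g',28)
c=barpix(cv2.imread(f),(250,170,292,240))[:,0]; L=(ray('top',c,48)[:,:2]-C)@R; print(L[:,0].min(),L[:,0].max())
E
python3 tip.py
```

```text
bar left slope 0.0121 y at -35,25,85: [-90.1 -89.3 -88.6] rms 0.34
bar right slope 0.0111 y at -35,25,85: [-130.4 -129.7 -129. ] rms 0.45
rail in slope 0.0054 y at -35,25,85: [-129.6 -129.3 -129. ] rms 0.55
-38.17464655622708 83.50051617447562
tip [ 518.9 -187.3  178.3] plate [ -48.5 -385.3] axes [[0.998, -0.07, -0.003], [-0.07, -0.997, -0.03], [-0.001, 0.03, -1.0]] [ 519.2 -184.9  258.3]
```

```bash
python3 - <<'E'
from e import *
for f in('t3','t5','t6'):
    a=cv2.GaussianBlur(cv2.imread(f'pics/{f}.png'),(3,1),.8).astype(float); 
    o=[]
    for u in range(265,278,2):
        p=(a[220:234,u,2]-a[220:234,u,0]); t=(np.median(p[:4])+np.median(p[-4:]))/2; i=np.where((p[:-1]>t)&(p[1:]<=t))[0][0]
        v=220+i+(p[i]-t)/(p[i]-p[i+1]); o.append(((ray('top',[u,v],48)[0,:2]-C)@R)[0])
    far=[]
    for u in range(268,272):
        p=a[172:192,u,1]; i=np.argmax(np.diff(p)); far.append(((ray('top',[u,172+i+.5],48)[0,:2]-C)@R)[0])
    print(f,'rear x',np.round(o,1),'med %.2f'%np.median(o),'far',np.round(far,1))
E
```

```text
t3 rear x [-35.7 -35.4 -35.3 -36.  -35.6 -35.3 -34.7] med -35.38 far [84.3 84.6 84.8 85. ]
t5 rear x [-35.4 -34.9 -35.3 -36.3 -35.8 -35.2 -34.6] med -35.34 far [84.3 84.6 84.8 85. ]
t6 rear x [-35.  -34.8 -34.8 -35.5 -35.5 -35.1 -34.6] med -35.01 far [84.3 84.6 84.8 85. ]
```

The rear end is at x = -35.0 and the far end at about 85, so the bar is seated on rail and stop. Moving above the pad at about (631, 81).

Emit:
servo_tool(plan=[[[1,0.4,0.93,0,-0.1,0,0],[1,0.4,0.93,0,-0.1,0,0],[1,0.4,0.93,0,-0.1,0,0],[1,0.4,0.93,0,-0.05,0,0],[1,0.4,0.93,0,0,0,0]]])

```text
t: 19.85
ee_pos: [599.3, 7.3, 258.1]
orientation: [3.08, -0.1, -0.003]
ft_force: [1.0, -0.5, 0.0]
width: 0.6
grasp_force: 0.0
```

Emit:
servo_tool(plan=[[[1,0.4,0.9,0,0,0,0],[1,0.4,0.9,0,0,0,0],[1,0,0,-0.3,0,0,0],[1,0,0,0,0,0,0],[1,0,0,0,0,0,0]]])

```text
t: 20.27
ee_pos: [630.0, 76.8, 245.1]
orientation: [3.079, -0.098, -0.007]
ft_force: [-0.3, 1.1, 0.1]
width: 0.4
grasp_force: 0.0
```

```bash
python3 tip.py
```

```text
tip [629.5  72.  165.2] plate [  44.2 -119.1] axes [[0.998, -0.064, -0.007], [-0.064, -0.996, -0.061], [-0.003, 0.061, -0.998]] [630.   76.8 245.1]
```

Emit:
servo_tool(plan=[[[1,0.02,0.1,0,0.35,0,0],[1,0,0,0,0.35,0,0],[1,0,0,0,0,0,0]]])

```text
t: 20.52
ee_pos: [631.5, 78.5, 246.5]
orientation: [-3.138, 0.106, 0.007]
ft_force: [-0.0, -0.3, -0.6]
width: 0.4
grasp_force: 0.0
```

Emit:
servo_tool(plan=[[[1,0,0,-0.2,0,0,0],[1,0,0,-0.1,0,0,0],[1,0,0,0,0,0,0]]])

```text
t: 20.77
ee_pos: [631.2, 79.3, 232.9]
orientation: [3.14, -0.104, -0.009]
ft_force: [-1.0, -0.2, -1.3]
width: 0.4
grasp_force: 0.0
```

```bash
python3 tip.py
```

```text
tip [630.8  79.3 152.9] plate [  45.  -111.7] axes [[0.998, -0.066, -0.006], [-0.066, -0.998, 0.0], [-0.006, 0.0, -1.0]] [631.2  79.3 232.9]
```

Emit:
servo_tool(plan=[[[1,0,0,-0.12,0,0,0],[1,0,0,-0.12,0,0,0],[1,0,0,-0.12,0,0,0],[1,0,0,-0.12,0,0,0],[1,0,0,-0.12,0,0,0]]])

```text
t: 21.18
ee_pos: [632.2, 80.0, 210.0]
orientation: [-3.139, 0.103, 0.006]
ft_force: [-0.7, 0.3, 3.7]
width: 0.2
grasp_force: 2.1
```

Emit:
servo_tool(plan=[[[1,0,0,-0.1,0,0,0],[1,0,0,-0.1,0,0,0],[1,0,0,-0.06,0,0,0],[1,0,0,0,0,0,0]]])

```text
t: 21.52
ee_pos: [632.1, 80.0, 199.1]
orientation: [-3.139, 0.103, 0.006]
ft_force: [-0.8, 0.0, -0.4]
width: 0.4
grasp_force: 0.0
```

```bash
python3 tip.py
```

```text
tip [631.8  80.  119.1] plate [  45.9 -110.9] axes [[0.998, -0.066, -0.004], [-0.066, -0.998, 0.001], [-0.004, -0.001, -1.0]] [632.1  80.  199.1]
```

Emit:
servo_tool(plan=[[[1,0,0,-0.06,0,0,0],[1,0,0,-0.06,0,0,0],[1,0,0,-0.06,0,0,0],[1,0,0,-0.06,0,0,0],[1,0,0,-0.06,0,0,0]]])

```text
t: 21.93
ee_pos: [632.2, 79.9, 187.7]
orientation: [-3.139, 0.103, 0.005]
ft_force: [-0.6, 0.9, 3.4]
width: 0.2
grasp_force: 1.8
```

Emit:
servo_tool(plan=[[[1,0,0,-0.04,0,0,0],[1,0,0,-0.03,0,0,0]]])

```text
t: 22.1
ee_pos: [632.2, 80.0, 184.7]
orientation: [-3.139, 0.103, 0.006]
ft_force: [-0.6, -0.1, 3.6]
width: 0.5
grasp_force: 1.7
```

Emit:
servo_tool(plan=[[[1,0,0,-0.03,0,0,0],[1,0,0,-0.02,0,0,0]]])

```text
t: 22.27
ee_pos: [632.2, 80.0, 183.0]
orientation: [-3.139, 0.103, 0.006]
ft_force: [-1.5, 0.4, 4.3]
width: 0.3
grasp_force: 2.3
```

Emit:
servo_tool(plan=[[[1,0,0,-0.03,0,0,0],[1,0,0,-0.03,0,0,0]]])

```text
t: 22.43
ee_pos: [632.2, 80.0, 180.7]
orientation: [-3.139, 0.103, 0.006]
ft_force: [-2.2, 0.3, 5.5]
width: 0.5
grasp_force: 2.7
```

Emit:
servo_tool(plan=[[[1,0,0,-0.02,0,0,0],[1,0,0,-0.02,0,0,0]]])

```text
t: 22.6
ee_pos: [632.2, 80.0, 179.2]
orientation: [-3.139, 0.103, 0.005]
ft_force: [-1.1, -0.0, 6.1]
width: 0.5
grasp_force: 2.9
```

Emit:
servo_tool(plan=[[[1,0,0,-0.02,0,0,0],[1,0,0,0,0,0,0],[1,0,0,0,0,0,0]]])

```text
t: 22.85
ee_pos: [632.2, 79.9, 178.2]
orientation: [-3.139, 0.103, 0.006]
ft_force: [-1.4, 0.4, 5.3]
width: 0.6
grasp_force: 2.3
```

Pad top is at 98.2, carriage about 52.8 mm and foot about 5.8 mm. Letting go straight up, then clearing to the right for a last look.

Emit:
servo_tool(plan=[[[1,0,0,0.1,0,0,0],[1,0,0,0.4,0,0,0],[1,0,0,0.8,0,0,0],[1,-0.4,0,0.6,0,0,0],[1,-0.9,0,0,0,0,0]]])

```text
t: 23.27
ee_pos: [585.2, 80.2, 259.1]
orientation: [-3.137, 0.104, -0.013]
ft_force: [0.4, 0.0, 0.7]
width: 0.6
grasp_force: 0.0
```

Emit:
servo_tool(plan=[[[1,-0.9,0.3,0.3,0,0,0],[1,-0.4,0.9,0,0,0,0],[1,0,1,0,0,0,0],[1,0,1,0,0,0,0],[1,0,1,0,0,0,0]]])

```text
t: 23.68
ee_pos: [527.7, 249.4, 266.6]
orientation: [-3.139, 0.104, 0.005]
ft_force: [0.6, -0.3, -0.2]
width: 0.5
grasp_force: 0.0
```

Emit:
servo_tool(plan=[[[1,0,1,0,0,0,0],[1,0,1,0,0,0,0],[1,0,0,0,0,0,0]]])

```text
t: 23.93
ee_pos: [528.0, 334.0, 266.4]
orientation: [-3.136, 0.096, 0.003]
ft_force: [-0.1, -0.3, -1.0]
width: 0.4
grasp_force: 0.0
```

```bash
python3 - <<'E'
from h import *
a=snap('top','t7.png'); b=snap('scene','s7.png')
c=np.hstack([cv2.resize(a[150:275,210:310],(400,500),interpolation=2),cv2.resize(b[180:305,230:330],(400,500),interpolation=2)])
cv2.imwrite('pics/v7.png',c[:,:,::-1])
E
```

```text
(no output)
```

View pics/v7.png

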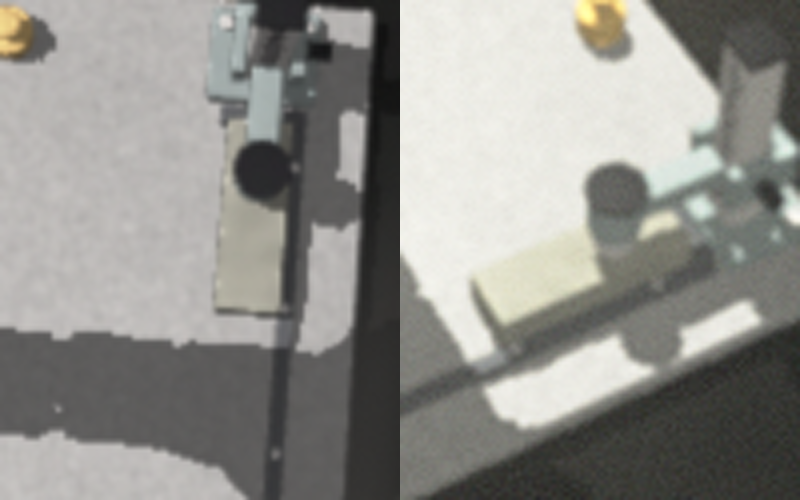

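Final view: the bar lies flush along the rail and up to the stop, the carriage is down with the foot on the bar, and the weight is in place. Pad is at top crop (262,170) and scene crop (615,188). Checking its height, then handing in.

```bash
python3 - <<'E'
from h import *
P=[]
for n in('top','scene'):
    K,Rr,t=cam(n); P.append(K@np.c_[Rr,t])
X=cv2.triangulatePoints(P[0],P[1],np.array([275.3,192.3]),np.array([283.7,226.5])).ravel(); z=X[2]/X[3]; print('pad z',z)
d=np.abs(cv2.imread('pics/t7.png').astype(int)-cv2.imread('pics/t0.png')).max(2); print('weight/rock diff',(d[145:170,170:225]>30).sum())
if abs(z-98)<7: print(close_job())
E
```

```text
pad z 97.65759000349539
weight/rock diff 1372
the job is handed in; nothing more can be done
None
```

The job is handed in: the bar is seated against the rail and end stop, and the gauge foot rests on it about half in (pad top near z = 98 mm). The arm touched nothing but the bar and the pad: mid-run the weight, rock and strip had not moved. In the last picture the weight and rock pixels differed, which I put down to the changed lighting with the arm on the left.

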